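# Bring the valve to the top on the wheel balancing stand

### The job

A bare five-spoke motorcycle wheel hangs on a balancing stand: before it is balanced, turn it by pushing one spoke after another, gently and without knocking them, until its valve stem, with the red cap, is at twelve o'clock, straight above the axle, and leave it standing still there. Push on the spokes only: keep off the polished rim and the valve stem, do not shove, tip or lift the stand, and leave everything else on the bench where it is.

Things in the scene. Friction and masses are not known exactly. Their poses are not given: they have to be found in the camera images.
- stand: Blue and steel balancing stand, 7 kg, loose on the bench. Origin on the bench under the wheel's mid-plane; x along the axle (away from the robot at yaw 0), z up. Two 230 mm wide feet and two uprights, 44 mm wide (64 mm at the head, 172 mm high), 100 mm in front of and behind the wheel's mid-plane. The axle lies 180 mm above the bench.
- wheel: Bare 12-inch wheel (hub radius 28 mm, five gold spokes; rim and valve turn with it). Origin on the axle in the rim's mid-plane, 180 mm above the bench; x is the axle, along the stand's x; it turns about it either way without end. z points from the axle to the valve: z straight up is the goal; the start is 110 to 180 degrees away. The hub reaches 56 mm, its 14 mm shaft 140 mm forward (-x).
- spoke (a point): Middle of one spoke, 85 mm from the axle. Five straight spokes, 20 mm wide, at 36, 108, 180, 252 and 324 degrees from the wheel's z. They are dished to the front (-x): at radius 70 mm they lie from 43 to 9 mm in front of the rim's mid-plane, at 110 mm from 30 mm in front to 4 mm behind. Seals drag: 3 N at radius 70 mm turns the wheel; let go it stops within a few degrees.
- rim: Polished aluminium rim of that wheel, same origin and axes as the wheel: inside radius 140 mm, outside radius 166 mm, 48 mm wide (24 mm to either side of the mid-plane). Not to be touched.
- valve: Black rubber valve stem, 12 mm thick, on the rim's inside; origin where it leaves the rim, 140 mm from the axle; it points 37 mm from there towards the axle, in the mid-plane, and ends in a red cap. Its z axis is the wheel's z axis. Not to be touched.
- cone: Brass centring cone, 52 mm diameter, 36 mm high, on the bench to the left of the stand; origin under its centre. Bystander.
- weights: Black open tray of balance weights, 100 x 70 x 25 mm, on the bench to the right of the stand; origin under its centre. Bystander.
- driver: Screwdriver with an orange handle, 170 mm, lying in front of the stand. Bystander.
- spanner: Steel spanner, 160 mm, lying front left. Bystander.
- liner: Upright aluminium cylinder liner, 68 mm diameter, 130 mm high, on the left; origin under its centre. Bystander.
- vblock: Dark steel V-block, 40 x 50 x 52 mm, on the right; origin under its centre. Bystander.
- jug: Finned aluminium engine cylinder, 108 mm square, 128 mm high, right; origin under its centre. Bystander.
- paste: White jar of polishing paste with a blue cap, 64 mm diameter, 75 mm high, left; origin under its centre. Bystander.

How it is judged:
At the end, for the whole second after the job is handed in: The valve stem stands at the top of the wheel, within 0.1 rad (5.7 degrees) of straight above the axle, the wheel is at rest, and the stand is upright within 20 mm of where it stood (angle between wheel's own z axis and vertical below 0.1 rad and height (world z) of valve above 0.3 m and angular speed of wheel below 0.05 rad/s and distance of stand from where it was at the start of the episode below 0.02 m and angle between stand's own z axis and vertical below 0.06 rad); the robot touches nothing.
It fails at once if the wheel is knocked or gripped hard (over 60 N) (contact force between the fingers and wheel above 60 N).
It fails at once if the rim is touched by the fingers or the arm (over 2 N) (contact force between any of the fingers, the arm and rim above 2 N).
It fails at once if the valve stem is touched (over 1 N) (contact force between any of the fingers, the arm and valve above 1 N).
It fails at once if the stand is shoved more than 20 mm, tipped or lifted (distance of stand from where it was at the start of the episode above 0.02 m or angle between stand's own z axis and vertical above 0.06 rad or height (world z) of stand above 0.015 m).
It fails at once if something else on the bench is shifted more than 15 mm (distance of any of cone, weights, driver, spanner, liner, vblock, jug, paste from where it was at the start of the episode above 0.015 m).
It also fails if it takes over 58 s, if anything falls off the work surface, if the arm or the gripper's body presses on something with over 40 N, if the wrist force passes 120 N, or if a joint passes its speed limit or range.

### The arm

A 7-joint arm with a two-finger parallel gripper is mounted at the origin on the work surface. World frame = base frame: x ahead of the robot, y to its left, z up, the work surface at z = 0. Lengths are in m, angles in rad, forces in N, time in s.
With the tool pointing down it reaches from about 0.375 to 0.925 m from the base axis. Payload 3.1 kg.
Tool frame: the origin (TCP) lies at the very end of the fingers, on their centre line; the grasp point (between the pads) lies 19 mm behind it (hold_point_z is the distance from the TCP to the grasp point, in m); z points along the fingers, y is the line along which they close (so a half turn about z gives the same grasp; the last joint's range is limited). The gripper opens to 85 mm and grips with 20 to 120 N. Pads are 22 mm wide; open, the fingers measure 114 mm over their backs; the gripper's body (76 mm by 85 mm) begins 54 mm behind the grasp point. The pads swing forward as they close: fully open they stand 13 mm farther back than shut.
Start: joints at [1.129, 0.383, 0.044, 1.598, -0.018, 1.161, -0.05], TCP at [0.219, -0.612, 0.231] pointing down, gripper open.
Joint ranges: [-2.61, 2.61], [-0.41, 2.15], [-1.48, 1.57], [0, 2.5], [-1.57, 4.71], [0.05, 1.97], [-2.85, 2.85]. Speed limits (rad/s): [2.79, 2.79, 3.14, 3.14, 3.14, 3.14, 3.14].

### API

Orientations are given as a unit quaternion [x, y, z, w].
In Python, from cell import * gives the robot as it stands.
- The arm moves only by the tool apply_moves, never from a script. Its argument "series" is a list of rows, each an object with "delta_pos": the shift along the tool's x, y, z each as a share of 0.02 m, from -1 to 1, a list of three; "rotation": the turn, a rotation vector about the tool's x, y, z each as a share of 0.1 rad, from -1 to 1, a list of three; "grip": the opening, from 0 (shut) to 1 (fully open). A call has 1 to 5 rows; each row shifts and turns the commanded pose from where the row before left it, along the tool's axes as they then stand; what a row does not reach is not made up. A row lasts 1/8 s, in which the tool goes at most 62.5 mm and 10.7 degrees, less where a joint would pass 70% of its speed; a pose out of reach is approached as far as the arm can. A call with a number of a shift or a turn outside -1 to 1 is refused whole. A call with a gripper value outside its range is refused whole. The fingers move at their own pace and stop on an object; the grip force is fixed at half the most. Time passes only in rows, so rows that do not move let the fingers close. It gives the time, the measured TCP pose, the force, the opening and the grip force at its end, in the units of the state.
- sense(): the state, without advancing time (a new reading comes with each control period).
- capture(name): name is "side" or "top"; returns a dict with "frame" (400x640x3 uint8, red, green, blue), "depth" (400x640 float32, m along the optical axis (not along the pixel's ray), 0 where there is no reading), "fx", "fy", "cx", "cy" (pixels), "rvec" (rotation vector, rad) and "tvec" (3), from world to camera coordinates, as OpenCV has them. Camera axes: x right, y down, z forward; pixel columns grow to the right and rows downward; lengths in m; the calibration is good to about 2 mm. A picture is of the moment at which its call begins.
- finish_job(): hands the job in; it is judged then, once.
Trained networks look in a picture, given as the dict that the camera call returned (one of the last four; its "shot" number tells which), for a name from the list of things; names that differ only in an ending like _2 or _b are one class to them, and where a whole thing is asked for, a point or a joint stands for the part that bears it (a point fixed in the world has none). Each returns a list of dicts, best first, with "p" (0 to 1); they miss things now and then, are a little off and sometimes report something else, mostly with a low value. They report only what shows in the picture. A call takes as long as a camera call.
- search_frame(picture, target): "centre" ([column, row] in pixels, amid what is visible of it).
- spot_point(picture, target): "centre" ([column, row] in pixels: a listed point, or the origin of a listed thing).
The state is a dict: "time_s": time; "joints": joint angles; "qd": joint speeds; "joint_efforts": joint torques, N m; "tcp_pos": TCP position; "ee_rot": TCP orientation; "contact_force": force on the tool from outside, world axes, zero at the start; "ft_torque": the same for the moment, N m; "width": opening from 0.0 (shut) to 1.0 (fully open); "grip_force": force on a finger pad.
Only numpy, scipy, OpenCV 4.12 (cv2) and the standard library are available. Lean on these libraries where they do the work, as an engineer would, in place of code of your own. Each camera call takes 0.05 s, during which the arm holds its last target. There are 200 camera calls.

## Working session

There is one attempt and no reset: what is moved stays moved. The work goes in short steps, Python scripts to look and compute and a tool call to move; the robot and the scene stay as the last step left them, time stands still between calls to the robot, and variables do not carry over. Pictures are saved under pics/ and viewed, at most 10 in all, crops included, and the job is handed in when it is done.

Besides the shell and the picture viewer there is one more tool, called as name(argument=value, ...), one argument or row to a line, values as JSON. apply_moves: Moves the arm, as the interface text tells. Shift numbers are shares of 0.02 m and turn numbers shares of 0.1 rad, none past 1 either way. Its arguments: {"type":"object","properties":{"series":{"type":"array"}},"required":["series"]}

```bash
mkdir -p pics; cat > h.py <<'E'
from cell import *
import numpy as np, cv2
from scipy.spatial.transform import Rotation as R
def world(p,c,d=None):
    u,v=c
    if d is None:
        w=p["depth"][int(v)-1:int(v)+2,int(u)-1:int(u)+2]; w=w[w>0]; d=np.median(w) if len(w) else np.nan
    X=np.array([(u-p["cx"])/p["fx"],(v-p["cy"])/p["fy"],1])*d
    return R.from_rotvec(np.ravel(p["rvec"])).inv().apply(X-np.ravel(p["tvec"]))
def proj(p,X):
    K=np.array([[p["fx"],0,p["cx"]],[0,p["fy"],p["cy"]],[0,0,1.]])
    return cv2.projectPoints(np.atleast_2d(np.float64(X)),np.float64(p["rvec"]),np.float64(p["tvec"]),K,None)[0][:,0]
E
python3 - <<'E'
from h import *
np.set_printoptions(precision=3,suppress=True)
for n in("side","top"):
    p=capture(n); cv2.imwrite(f"pics/{n}0.png",p["frame"][:,:,::-1])
    print(n,p["fx"],"cam",R.from_rotvec(np.ravel(p["rvec"])).inv().apply(-np.ravel(p["tvec"])))
    for t in["stand","wheel","spoke","valve","rim","cone","weights","driver","liner","jug"]:
        for r in spot_point(p,t)[:5 if t=="spoke" else 1]: print(t,round(r["p"],2),np.array(r["centre"]),world(p,r["centre"]))
s=sense();print(s["tcp_pos"],s["ee_rot"],s["time_s"])
E
```

```text
side 516.5664292058099 cam [-0.276  0.899  1.212]
stand 0.94 [268.4 227.9] [0.623 0.081 0.043]
wheel 0.87 [264.7 186.1] [0.639 0.063 0.199]
spoke 0.82 [249.1 198.2] [0.634 0.135 0.202]
valve 0.61 [245.8 223.1] [0.633 0.163 0.12 ]
cone 0.55 [223.1 268.6] [0.634 0.276 0.011]
weights 0.92 [309.6 194.1] [ 0.656 -0.166  0.003]
driver 0.66 [353.2 242.7] [ 0.391 -0.068  0.001]
liner 0.8 [228.3 336.8] [0.412 0.455 0.062]
jug 0.68 [371.4 161.3] [ 0.567 -0.423  0.039]
top 363.4092000470931 cam [ 0.412 -0.006  1.417]
stand 0.64 [305.6 158.4] [0.613 0.036 0.227]
wheel 0.8 [300.7 148.3] [0.624 0.047 0.343]
spoke 0.96 [278.6 155.4] [0.629 0.128 0.201]
valve 0.32 [254.1 162.8] [0.634 0.243 0.018]
rim 0.82 [300.3 149. ] [0.624 0.048 0.332]
cone 0.6 [252.6 157.9] [0.65  0.246 0.032]
weights 0.62 [362.3 159.1] [ 0.645 -0.178  0.003]
driver 0.63 [334.6 226.1] [ 0.385 -0.065  0.015]
liner 0.76 [207.1 215.8] [0.43  0.4   0.096]
jug 0.77 [438.8 173.7] [ 0.571 -0.44   0.114]
[ 0.219 -0.612  0.231] [0.985 0.171 0.    0.   ] 1.1
```

View pics/side0.png

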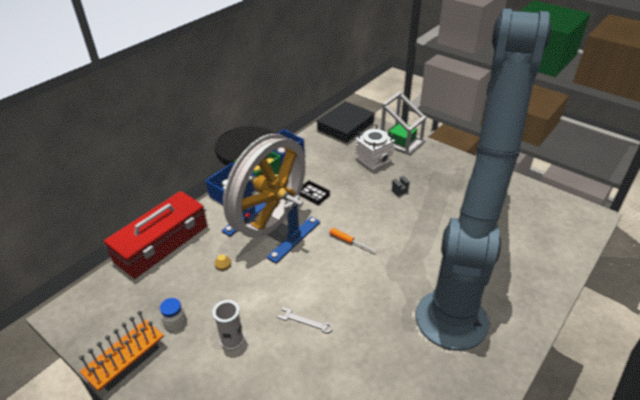

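View pics/top0.png

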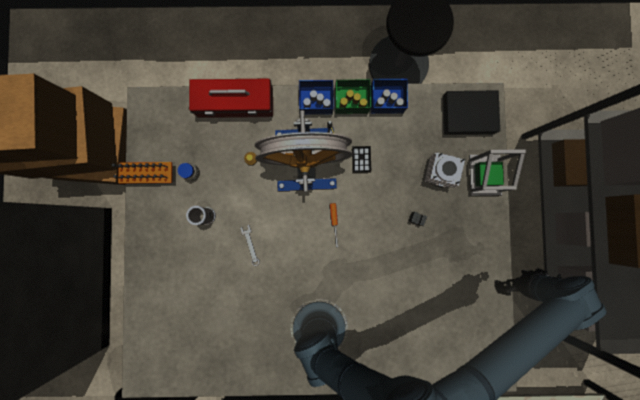

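```bash
cat >> h.py <<'E'
from scipy.optimize import least_squares
def cloud(p):
    v,u=np.nonzero(p["depth"]>0); d=p["depth"][v,u]
    X=np.stack([(u-p["cx"])/p["fx"]*d,(v-p["cy"])/p["fy"]*d,d],1)-np.ravel(p["tvec"])
    hsv=cv2.cvtColor(p["frame"],cv2.COLOR_RGB2HSV)[v,u]
    return R.from_rotvec(np.ravel(p["rvec"])).inv().apply(X),hsv,np.stack([u,v],1)
def wf(P,q):  # world -> axial(x), lateral(y), up, rel. to wheel centre
    x,y,a=q; c,s=np.cos(a),np.sin(a); D=P-[x,y,.18]
    return np.stack([c*D[:,0]+s*D[:,1],-s*D[:,0]+c*D[:,1],D[:,2]],1)
def fitwheel(ps,q0=(.625,.048,0)):
    A=[]
    for p in ps:
        P,h,_=cloud(p); L=wf(P,q0); r=np.hypot(L[:,1],L[:,2])
        A.append(P[(abs(L[:,0])<.07)&(r>.125)&(r<.19)&(L[:,2]>.03)&(h[:,1]<70)])
    P=np.concatenate(A)
    def f(q):
        L=wf(P,q); r=np.hypot(L[:,1],L[:,2])
        a=abs(L[:,0])-.024; b=np.abs(r-.153)-.013
        o=np.hypot(np.maximum(a,0),np.maximum(b,0)); i=np.minimum(np.maximum(a,b),0)
        return o+i
    s=least_squares(f,q0,loss="soft_l1",f_scale=.003); return s.x,len(P),np.median(abs(f(s.x)))
def angles(p,q):  # gold spoke points angle (deg, 0 = up, + toward +y)
    P,h,uv=cloud(p); L=wf(P,q); r=np.hypot(L[:,1],L[:,2]); th=np.degrees(np.arctan2(L[:,1],L[:,2]))%360
    g=(h[:,0]>10)&(h[:,0]<30)&(h[:,1]>110)&(r>.06)&(r<.125)&(L[:,0]>-.055)&(L[:,0]<.02)
    red=((h[:,0]<6)|(h[:,0]>174))&(h[:,1]>120)&(r>.085)&(r<.14)&(abs(L[:,0])<.025)
    return th[g],th[red],L[red],uv[red]
E
python3 - <<'E'
from h import *
np.set_printoptions(precision=3,suppress=True)
s=capture("side");t=capture("top")
print(fitwheel([s]),fitwheel([t]));q,n,m=fitwheel([s,t]);print(q,n,m)
for p in(s,t):
    g,r,L,uv=angles(p,q); print(np.histogram(g,36,(0,360))[0],np.degrees(np.angle(np.exp(5j*np.radians(g)).sum()))/5)
    print("red",np.median(r) if len(r) else None,len(r),L[:4],uv[:4])
f=s["frame"][120:270,190:340,::-1]; cv2.imwrite("pics/c1.png",cv2.resize(f,None,fx=4,fy=4,interpolation=cv2.INTER_CUBIC))
P,h,_=cloud(t)
for nm,zl in(("z.15+",(.19,.4)),):pass
E
```

```text
(array([0.647, 0.052, 0.043]), 1843, np.float64(0.0026518674510018093)) (array([0.643, 0.058, 0.015]), 1588, np.float64(0.004711854962152803))
[0.647 0.054 0.042] 3431 0.0035398606691156263
[134  37   0   0   0   0   6 150  20   0   0   0   0   0   7 163   0   0
   0   0   0   0   0  13   0   0   0   0   0  71 121   1   0   0   0  16] 8.657851447068033
red 119.20848406021392 12 [[ 0.005  0.086 -0.042]
 [ 0.002  0.084 -0.042]
 [ 0.006  0.086 -0.047]
 [ 0.003  0.084 -0.047]] [[247 213]
 [248 213]
 [247 214]
 [248 214]]
[ 47   2   0   0   0   0   6 132   1   0   0   0   0   0   0   2   1   0
   0   0   0   0   0  20   1   0   0   0   2  33 127   0   0   0   0  31] 7.57413569954973
red None 0 [] []
```

View pics/c1.png

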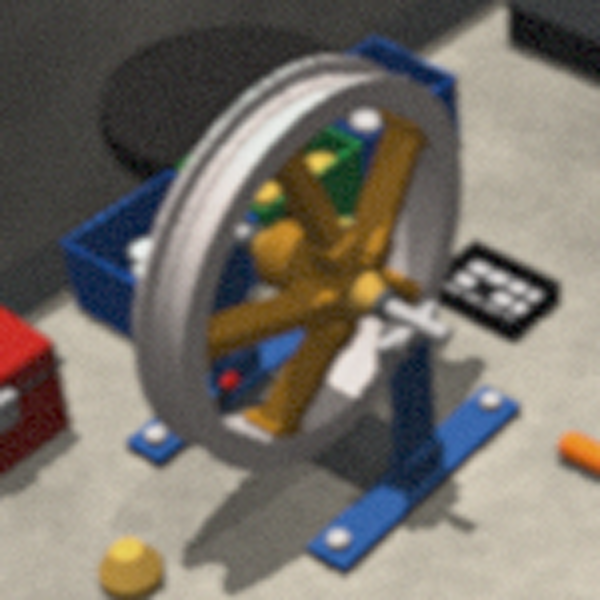

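The crop shows the valve's red cap low on the left, at crop (230,380), which is about pixel (247,215). The spokes are at about 8, 80, 152, 224 and 296°, so the valve is about 116° towards +y. I'll push the top spokes towards -y twice, with the gripper shut and the tool tilted forward in front of the wheel.

apply_moves(
  series=[
    {"delta_pos": [0, 0, -1], "rotation": [0, 0, 1], "grip": 0},
    {"delta_pos": [0, 0, -1], "rotation": [0, 0, 1], "grip": 0},
    {"delta_pos": [0, 0, -1], "rotation": [0, 0, 1], "grip": 0},
    {"delta_pos": [0, -1, -1], "rotation": [0, 0, 0], "grip": 0},
    {"delta_pos": [0, -1, -1], "rotation": [0, 0, 0], "grip": 0},
  ],
)

```text
time_s: 1.82
tcp_pos: [0.2173, -0.5716, 0.3318]
ee_rot: [1.0, 0.022, -0.0, -0.0]
contact_force: [1.0, 0.1, 0.2]
width: 0.003
grip_force: 0.0
```

apply_moves(
  series=[
    {"delta_pos": [0.2, -1, -1], "rotation": [0, 0, 0], "grip": 0},
    {"delta_pos": [0.2, -1, -1], "rotation": [0, 0, 0], "grip": 0},
    {"delta_pos": [0.3, -1, -0.5], "rotation": [0, 0, 0], "grip": 0},
    {"delta_pos": [0.3, -1, 0], "rotation": [0, 0, 0], "grip": 0},
    {"delta_pos": [0.3, -1, 0], "rotation": [0, 0, 0], "grip": 0},
  ],
)

```text
time_s: 2.45
tcp_pos: [0.2392, -0.4692, 0.3803]
ee_rot: [1.0, 0.022, -0.0, -0.001]
contact_force: [0.3, -0.3, -0.5]
width: -0.001
grip_force: 0.0
```

apply_moves(
  series=[
    {"delta_pos": [0.5, -1, 0], "rotation": [0, 0, 0], "grip": 0},
    {"delta_pos": [0.5, -1, 0], "rotation": [0, 0, 0], "grip": 0},
    {"delta_pos": [0.5, -1, 0], "rotation": [0, 0, 0], "grip": 0},
    {"delta_pos": [0.5, -1, 0], "rotation": [0, 0, 0], "grip": 0},
    {"delta_pos": [0.5, -1, 0], "rotation": [0, 0, 0], "grip": 0},
  ],
)

```text
time_s: 3.08
tcp_pos: [0.285, -0.3671, 0.3806]
ee_rot: [1.0, 0.022, -0.0, -0.0]
contact_force: [-0.3, -0.4, -0.4]
width: 0.001
grip_force: 0.0
```

apply_moves(
  series=[
    {"delta_pos": [0.6, -1, 0], "rotation": [0, 0, 0], "grip": 0},
    {"delta_pos": [0.6, -1, 0], "rotation": [0, 0, 0], "grip": 0},
    {"delta_pos": [0.6, -1, 0], "rotation": [0, 0, 0], "grip": 0},
    {"delta_pos": [0.6, -1, 0], "rotation": [0, 0, 0], "grip": 0},
    {"delta_pos": [0.6, -1, 0], "rotation": [0, 0, 0], "grip": 0},
  ],
)

```text
time_s: 3.7
tcp_pos: [0.3403, -0.2646, 0.3806]
ee_rot: [1.0, 0.022, -0.0, -0.0]
contact_force: [0.8, -0.0, 0.1]
width: 0.002
grip_force: 0.0
```

apply_moves(
  series=[
    {"delta_pos": [0.6, -1, 0], "rotation": [0, 0, 0], "grip": 0},
    {"delta_pos": [0.6, -1, 0], "rotation": [0, 0, 0], "grip": 0},
    {"delta_pos": [0.6, -1, 0], "rotation": [0, 0, 0], "grip": 0},
    {"delta_pos": [0.6, -1, 0], "rotation": [0, 0, 0], "grip": 0},
    {"delta_pos": [0.6, -1, 0], "rotation": [0, 0, 0], "grip": 0},
  ],
)

```text
time_s: 4.32
tcp_pos: [0.3956, -0.1621, 0.3806]
ee_rot: [1.0, 0.022, -0.0, -0.0]
contact_force: [-0.3, 0.7, 0.8]
width: 0.0
grip_force: 0.0
```

apply_moves(
  series=[
    {"delta_pos": [0.4, -1, 0], "rotation": [0, 0, 0], "grip": 0},
    {"delta_pos": [0.4, -1, 0], "rotation": [0, 0, 0], "grip": 0},
    {"delta_pos": [0.4, -1, 0], "rotation": [0, 0, 0], "grip": 0},
    {"delta_pos": [0.4, -1, 0], "rotation": [0, 0, 0], "grip": 0},
    {"delta_pos": [0.4, -1, 0], "rotation": [0, 0, 0], "grip": 0},
  ],
)

```text
time_s: 4.95
tcp_pos: [0.4308, -0.0605, 0.3806]
ee_rot: [1.0, 0.022, -0.001, 0.0]
contact_force: [0.5, 0.0, 0.1]
width: -0.001
grip_force: 0.0
```

apply_moves(
  series=[
    {"delta_pos": [0, -1, 0], "rotation": [0, 1, 0], "grip": 0},
    {"delta_pos": [0, -1, 0], "rotation": [0, 1, 0], "grip": 0},
    {"delta_pos": [0, -1, 0], "rotation": [0, 1, 0], "grip": 0},
    {"delta_pos": [0, -1, 0], "rotation": [0, 1, 0], "grip": 0},
    {"delta_pos": [0, -1, 0], "rotation": [0, 1, 0], "grip": 0},
  ],
)

```text
time_s: 5.58
tcp_pos: [0.4345, 0.0178, 0.3811]
ee_rot: [0.979, 0.018, 0.204, 0.004]
contact_force: [-0.8, -0.5, 0.1]
width: 0.001
grip_force: 0.0
```

apply_moves(
  series=[
    {"delta_pos": [0, -1, 0], "rotation": [0, 1, 0], "grip": 0},
    {"delta_pos": [0, -1, 0], "rotation": [0, 1, 0], "grip": 0},
    {"delta_pos": [0, -1, 0], "rotation": [0, 1, 0], "grip": 0},
    {"delta_pos": [0, 0, 0], "rotation": [0, 0.7, 0], "grip": 0},
  ],
)

```text
time_s: 6.08
tcp_pos: [0.4867, 0.0886, 0.3556]
ee_rot: [0.935, 0.02, 0.355, 0.006]
contact_force: [0.4, -0.4, 0.6]
width: -0.002
grip_force: 0.0
```

```bash
python3 - <<'E'
from h import *
np.set_printoptions(precision=3,suppress=True)
print(np.array(sense()["joints"]))
s=capture("side");t=capture("top")
q,n,m=fitwheel([s]); print(q,n,m)
P,h,_=cloud(t);L=wf(P,q)
# stand check: blue pts low (front foot) and shaft at height ~.187 in front of the hub
b=(h[:,0]>95)&(h[:,0]<125)&(h[:,1]>120)&(P[:,2]<.06)&(abs(L[:,0]+.1)<.06)&(abs(L[:,1])<.2)
print("front foot",L[b].mean(0),np.ptp(L[b],0))
a=np.polyfit(L[b][:,1],L[b][:,0],1);print(a)
E
```

```text
[-0.197 -0.411 -0.193  2.287  0.327  0.603 -2.137]
[0.647 0.052 0.043] 1809 0.0026272011514755344
front foot [-0.101 -0.009 -0.167] [0.039 0.223 0.042]
[ 0.003 -0.101]
```

apply_moves(
  series=[
    {"delta_pos": [0.83, 0, 1], "rotation": [0, 0, 0], "grip": 0},
    {"delta_pos": [0.83, 0, 1], "rotation": [0, 0, 0], "grip": 0},
    {"delta_pos": [0.83, 0, 1], "rotation": [0, 0, 0], "grip": 0},
    {"delta_pos": [0, 0, 0], "rotation": [0, 0, 0], "grip": 0},
  ],
)

```text
time_s: 6.68
tcp_pos: [0.5655, 0.088, 0.3446]
ee_rot: [0.935, 0.017, 0.353, 0.006]
contact_force: [-0.7, -0.4, -0.1]
width: -0.001
grip_force: 0.0
```

```bash
cat >> h.py <<'E'
Q=np.array([.647,.053,.042])
def tw(ax,lat,up):
    c,s=np.cos(Q[2]),np.sin(Q[2]); return np.array([Q[0]+c*ax-s*lat,Q[1]+s*ax+c*lat,.18+up])
def st():
    s=sense(); T=R.from_quat(s["ee_rot"]); print("loc",wf(np.array([s["tcp_pos"]]),Q)[0],"zdir",T.apply([0,0,1]),"F",s["contact_force"],"j",np.array(s["joints"]),s["time_s"]); return s,T
def to(ax,lat,up):
    s,T=st(); d=tw(ax,lat,up)-s["tcp_pos"]; print("units",T.inv().apply(d)/.02)
np.set_printoptions(precision=3,suppress=True)
E
python3 -c "
from h import *
to(-.06,.046,.08)
to(-.018,.046,.063)"
```

```text
loc [-0.08   0.038  0.165] zdir [ 0.661  0.001 -0.75 ] F [-0.656 -0.399 -0.051] j [-0.159 -0.215 -0.173  2.176  0.382  0.518 -2.144] 6.675
units [-2.043 -0.494  3.822]
loc [-0.08   0.038  0.165] zdir [ 0.661  0.001 -0.75 ] F [-0.656 -0.399 -0.051] j [-0.159 -0.215 -0.173  2.176  0.382  0.518 -2.144] 6.675
units [-1.029 -0.543  5.847]
```

apply_moves(
  series=[
    {"delta_pos": [-0.5, -0.15, 0.95], "rotation": [0, 0.3, 0], "grip": 0},
    {"delta_pos": [-0.5, -0.15, 0.95], "rotation": [0, 0.3, 0], "grip": 0},
    {"delta_pos": [-0.6, -0.1, 0.9], "rotation": [0, 0.3, 0], "grip": 0},
    {"delta_pos": [-0.6, -0.1, 0.8], "rotation": [0, 0.3, 0], "grip": 0},
    {"delta_pos": [0, 0, 0], "rotation": [0, 0, 0], "grip": 0},
  ],
)

```text
time_s: 7.3
tcp_pos: [0.5806, 0.0913, 0.2775]
ee_rot: [0.915, 0.017, 0.404, 0.01]
contact_force: [-0.0, -0.8, -0.5]
width: 0.002
grip_force: 0.0
```

```bash
python3 - <<'E'
from h import *
to(-.018,.046,.063)
p=capture("side"); f=p["frame"][90:270,150:390,::-1]; cv2.imwrite("pics/c2.png",cv2.resize(f,None,fx=3.3,fy=3.3,interpolation=cv2.INTER_CUBIC))
E
```

```text
loc [-0.065  0.041  0.098] zdir [ 0.739 -0.005 -0.674] F [-0.03  -0.786 -0.501] j [ 0.262 -0.115 -0.6    2.288  0.921  0.258 -2.715] 7.3
units [ 0.307 -0.347  2.88 ]
```

View pics/c2.png

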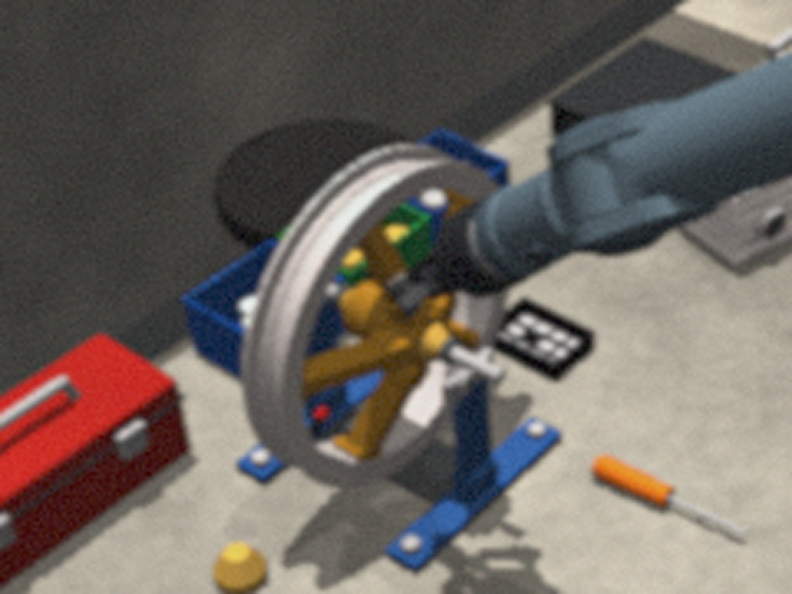

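The picture shows the shut fingers in front of the gap between the top and left spokes, at crop (405,285). Joint 7 is close to its limit, so I'll roll the tool back a little first.

apply_moves(
  series=[
    {"delta_pos": [0, 0, 0], "rotation": [0, 0, -1], "grip": 0},
    {"delta_pos": [0, 0, 0], "rotation": [0, 0, -1], "grip": 0},
    {"delta_pos": [0, 0, 0], "rotation": [0, 0, -1], "grip": 0},
    {"delta_pos": [0, 0, 0], "rotation": [0, 0, 0], "grip": 0},
  ],
)

```text
time_s: 7.85
tcp_pos: [0.5818, 0.0946, 0.2798]
ee_rot: [0.901, 0.154, 0.4, 0.068]
contact_force: [-0.5, 0.6, 0.4]
width: 0.003
grip_force: 0.0
```

```bash
cat >> h.py <<'E'
def arc(pts,n):  # print unit steps for a list of (ax, r, theta_deg) way points
    s,T=st(); p=np.array(s["tcp_pos"])
    for (ax,r,th),k in zip(pts,n):
        g=tw(ax,r*np.sin(np.radians(th)),r*np.cos(np.radians(th))); print(k,"x",(T.inv().apply(g-p)/.02/k).round(2).tolist()); p=g
E
python3 -c "
from h import *
to(-.065,.046,.063)
to(-.018,.046,.063)"
```

```text
loc [-0.063  0.044  0.1  ] zdir [ 0.741  0.001 -0.671] F [-0.464  0.576  0.416] j [ 0.205 -0.115 -0.551  2.287  0.932  0.262 -2.427] 7.85
units [-1.312 -0.55   1.175]
loc [-0.063  0.044  0.1  ] zdir [ 0.741  0.001 -0.671] F [-0.464  0.576  0.416] j [ 0.205 -0.115 -0.551  2.287  0.932  0.262 -2.427] 7.85
units [ 0.207 -0.118  2.915]
```

apply_moves(
  series=[
    {"delta_pos": [0.05, -0.04, 0.75], "rotation": [0, 0, 0], "grip": 0},
    {"delta_pos": [0.05, -0.04, 0.75], "rotation": [0, 0, 0], "grip": 0},
    {"delta_pos": [0.05, -0.04, 0.75], "rotation": [0, 0, 0], "grip": 0},
    {"delta_pos": [0.05, 0, 0.65], "rotation": [0, 0, 0], "grip": 0},
    {"delta_pos": [0, 0, 0], "rotation": [0, 0, 0], "grip": 0},
  ],
)

```text
time_s: 8.48
tcp_pos: [0.6267, 0.0976, 0.2413]
ee_rot: [0.902, 0.154, 0.398, 0.068]
contact_force: [-0.2, 0.9, -0.5]
width: -0.001
grip_force: 0.0
```

```bash
python3 -c "
from h import *
arc([(-.018,.078,t) for t in (24,12,0,-12,-24,-36)],[2]*6)
s=capture('side');g,r,L,uv=angles(s,Q);print(np.median(r),len(r),np.degrees(np.angle(np.exp(5j*np.radians(g)).sum()))/5)"
```

```text
loc [-0.018  0.045  0.061] zdir [ 0.739 -0.    -0.673] F [-0.165  0.911 -0.476] j [ 0.249  0.064 -0.604  2.231  1.4    0.289 -2.843] 8.475
2 x [0.08, 0.39, -0.15]
2 x [-0.03, 0.4, -0.07]
2 x [-0.09, 0.4, -0.02]
2 x [-0.15, 0.38, 0.04]
2 x [-0.21, 0.34, 0.1]
2 x [-0.25, 0.29, 0.15]
117.34605971942105 11 7.361910352988748
```

Joint 7 is at its limit, so I'll back out slightly and roll a quarter turn.

apply_moves(
  series=[
    {"delta_pos": [0, 0, -0.7], "rotation": [0, 0, -1], "grip": 0},
    {"delta_pos": [0, 0, -0.7], "rotation": [0, 0, -1], "grip": 0},
    {"delta_pos": [0, 0, 0], "rotation": [0, 0, -1], "grip": 0},
    {"delta_pos": [0, 0, 0], "rotation": [0, 0, -1], "grip": 0},
    {"delta_pos": [0, 0, 0], "rotation": [0, 0, -1], "grip": 0},
  ],
)

```text
time_s: 9.15
tcp_pos: [0.6054, 0.0976, 0.2615]
ee_rot: [0.834, 0.374, 0.37, 0.166]
contact_force: [-0.2, -0.1, 0.3]
width: -0.002
grip_force: 0.0
```

apply_moves(
  series=[
    {"delta_pos": [0, 0, 0], "rotation": [0, 0, -1], "grip": 0},
    {"delta_pos": [0, 0, 0], "rotation": [0, 0, -1], "grip": 0},
    {"delta_pos": [0, 0, 0], "rotation": [0, 0, -1], "grip": 0},
    {"delta_pos": [0, 0, 0], "rotation": [0, 0, -1], "grip": 0},
    {"delta_pos": [0, 0, 0], "rotation": [0, 0, -1], "grip": 0},
  ],
)

```text
time_s: 9.78
tcp_pos: [0.6054, 0.0976, 0.2614]
ee_rot: [0.716, 0.569, 0.317, 0.252]
contact_force: [0.7, 0.9, 0.0]
width: -0.001
grip_force: 0.0
```

apply_moves(
  series=[
    {"delta_pos": [0, 0, 0], "rotation": [0, 0, -1], "grip": 0},
    {"delta_pos": [0, 0, 0], "rotation": [0, 0, -1], "grip": 0},
    {"delta_pos": [0, 0, 0.7], "rotation": [0, 0, -0.7], "grip": 0},
    {"delta_pos": [0, 0, 0.7], "rotation": [0, 0, 0], "grip": 0},
    {"delta_pos": [0, 0, 0], "rotation": [0, 0, 0], "grip": 0},
  ],
)

```text
time_s: 10.4
tcp_pos: [0.6261, 0.0973, 0.2415]
ee_rot: [0.634, 0.659, 0.28, 0.291]
contact_force: [0.6, 0.7, -0.3]
width: 0.0
grip_force: 0.0
```

```bash
python3 -c "
from h import *
arc([(-.018,.078,t) for t in (24,12,0,-12,-24,-36)],[2]*6)"
```

```text
loc [-0.019  0.045  0.061] zdir [ 0.739 -0.    -0.673] F [ 0.568  0.717 -0.307] j [ 0.246  0.062 -0.601  2.232  1.399  0.289 -1.571] 10.4
2 x [-0.34, 0.19, -0.14]
2 x [-0.39, 0.09, -0.07]
2 x [-0.41, 0.03, -0.02]
2 x [-0.4, -0.04, 0.04]
2 x [-0.38, -0.1, 0.1]
2 x [-0.35, -0.15, 0.15]
```

apply_moves(
  series=[
    {"delta_pos": [-0.3, 0.17, -0.12], "rotation": [0, 0, 0], "grip": 0},
    {"delta_pos": [-0.12, 0.06, -0.05], "rotation": [0, 0, 0], "grip": 0},
    {"delta_pos": [-0.12, 0.06, -0.04], "rotation": [0, 0, 0], "grip": 0},
    {"delta_pos": [-0.12, 0.05, -0.04], "rotation": [0, 0, 0], "grip": 0},
    {"delta_pos": [-0.15, 0.05, -0.04], "rotation": [0, 0, 0], "grip": 0},
  ],
)

```text
time_s: 11.02
tcp_pos: [0.6276, 0.0815, 0.2519]
ee_rot: [0.634, 0.659, 0.28, 0.292]
contact_force: [-0.1, 0.0, 0.7]
width: -0.0
grip_force: 0.0
```

apply_moves(
  series=[
    {"delta_pos": [-0.18, 0.05, -0.04], "rotation": [0, 0, 0], "grip": 0},
    {"delta_pos": [-0.2, 0.05, -0.03], "rotation": [0, 0, 0], "grip": 0},
    {"delta_pos": [-0.22, 0.04, -0.03], "rotation": [0, 0, 0], "grip": 0},
  ],
)

```text
time_s: 11.4
tcp_pos: [0.628, 0.0702, 0.255]
ee_rot: [0.634, 0.66, 0.28, 0.291]
contact_force: [-0.0, 1.0, -0.7]
width: 0.001
grip_force: 1.1
```

```bash
python3 -c "
from h import *
arc([(-.018,.078,t) for t in (6,-6,-18,-30,-40)],[2]*5)
s=capture('side');g,r,L,uv=angles(s,Q);print(np.median(r),len(r),np.degrees(np.angle(np.exp(5j*np.radians(g)).sum()))/5)"
```

```text
loc [-0.018  0.018  0.075] zdir [ 0.739  0.001 -0.673] F [-0.015  1.003 -0.746] j [ 0.297  0.026 -0.576  2.23   1.236  0.226 -1.368] 11.4
2 x [-0.25, 0.05, -0.03]
2 x [-0.41, -0.0, 0.01]
2 x [-0.4, -0.07, 0.07]
2 x [-0.37, -0.13, 0.12]
2 x [-0.27, -0.15, 0.14]
112.15568633764003 12 1.0830929794172146
```

apply_moves(
  series=[
    {"delta_pos": [-0.26, 0.05, -0.03], "rotation": [0, 0, 0], "grip": 0},
    {"delta_pos": [-0.3, 0.05, -0.03], "rotation": [0, 0, 0], "grip": 0},
    {"delta_pos": [-0.35, 0.02, 0], "rotation": [0, 0, 0], "grip": 0},
    {"delta_pos": [-0.37, 0, 0.01], "rotation": [0, 0, 0], "grip": 0},
    {"delta_pos": [-0.37, -0.02, 0.03], "rotation": [0, 0, 0], "grip": 0},
  ],
)

```text
time_s: 12.08
tcp_pos: [0.6306, 0.0363, 0.2585]
ee_rot: [0.634, 0.659, 0.281, 0.292]
contact_force: [0.4, 2.2, -0.5]
width: -0.001
grip_force: 1.3
```

apply_moves(
  series=[
    {"delta_pos": [-0.37, -0.05, 0.05], "rotation": [0, 0, 0], "grip": 0},
    {"delta_pos": [-0.37, -0.07, 0.07], "rotation": [0, 0, 0], "grip": 0},
    {"delta_pos": [-0.36, -0.1, 0.1], "rotation": [0, 0, 0], "grip": 0},
    {"delta_pos": [-0.36, -0.13, 0.12], "rotation": [0, 0, 0], "grip": 0},
    {"delta_pos": [-0.32, -0.14, 0.13], "rotation": [0, 0, 0], "grip": 0},
  ],
)

```text
time_s: 12.7
tcp_pos: [0.6319, 0.0, 0.2459]
ee_rot: [0.634, 0.659, 0.28, 0.292]
contact_force: [-0.0, 2.4, 0.0]
width: -0.002
grip_force: 1.3
```

```bash
python3 -c "
from h import *
arc([(-.018,.078,t) for t in (-40,-48)],[1]*2)
s=capture('side');g,r,L,uv=angles(s,Q);print(np.median(r),len(r),np.degrees(np.angle(np.exp(5j*np.radians(g)).sum()))/5)"
```

```text
loc [-0.017 -0.052  0.066] zdir [ 0.74  -0.001 -0.672] F [-0.032  2.438  0.017] j [ 0.386  0.033 -0.492  2.246  1.2    0.095 -1.219] 12.7
1 x [0.12, -0.25, 0.17]
1 x [-0.38, -0.28, 0.27]
56.30659119431094 4 23.396074624985477
```

apply_moves(
  series=[
    {"delta_pos": [0.15, 0, -0.9], "rotation": [0, 0, 0], "grip": 0},
    {"delta_pos": [0.1, 0, -1], "rotation": [0, 0, 0], "grip": 0},
    {"delta_pos": [0, 0, -1], "rotation": [0, 0, 0], "grip": 0},
    {"delta_pos": [0, 0, -1], "rotation": [0, 0, 0], "grip": 0},
    {"delta_pos": [0, 0, 0], "rotation": [0, 0, 0], "grip": 0},
  ],
)

```text
time_s: 13.38
tcp_pos: [0.5804, 0.002, 0.2923]
ee_rot: [0.635, 0.658, 0.279, 0.293]
contact_force: [-0.1, -0.1, -1.2]
width: -0.003
grip_force: 0.0
```

```bash
python3 -c "
from h import *
to(-.075,.053,.105)
s=capture('side');g,r,L,uv=angles(s,Q);print(r,np.degrees(np.angle(np.exp(5j*np.radians(g)).sum()))/5,fitwheel([s]))
f=s['frame'][90:270,150:390,::-1]; cv2.imwrite('pics/c3.png',cv2.resize(f,None,fx=3.3,fy=3.3,interpolation=cv2.INTER_CUBIC))
"
```

```text
loc [-0.069 -0.048  0.112] zdir [ 0.739 -0.006 -0.673] F [-0.113 -0.111 -1.191] j [ 0.212 -0.168 -0.314  2.307  0.252  0.172 -0.315] 13.375
units [ 5.061 -0.437 -0.175]
[53.648 54.28 ] 21.69653242303615 (array([0.645, 0.053, 0.023]), 1741, np.float64(0.0031111059363110472))
```

View pics/c3.png

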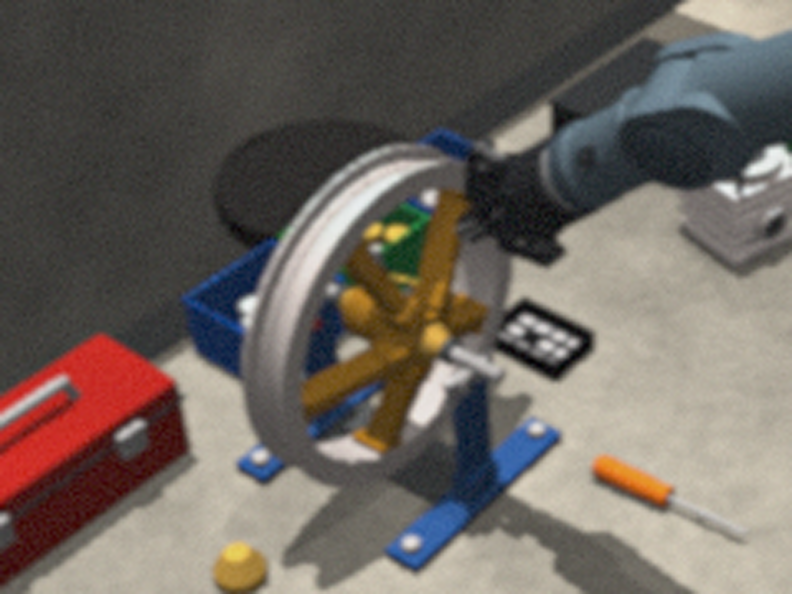

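The wheel has turned as planned. The cap shows faintly at crop (320,322), and the next spoke is at about 22°. I'll move the tool left to push that one.

apply_moves(
  series=[
    {"delta_pos": [1, -0.09, -0.03], "rotation": [0, 0, 0], "grip": 0},
    {"delta_pos": [1, -0.09, -0.03], "rotation": [0, 0, 0], "grip": 0},
    {"delta_pos": [1, -0.09, -0.03], "rotation": [0, 0, 0], "grip": 0},
    {"delta_pos": [1, -0.09, -0.03], "rotation": [0, 0, 0], "grip": 0},
    {"delta_pos": [1, -0.09, -0.03], "rotation": [0, 0, 0], "grip": 0},
  ],
)

```text
time_s: 14.05
tcp_pos: [0.5703, 0.103, 0.2828]
ee_rot: [0.635, 0.659, 0.278, 0.292]
contact_force: [0.4, -0.4, 0.3]
width: 0.001
grip_force: 0.0
```

apply_moves(
  series=[
    {"delta_pos": [0, 0, 0], "rotation": [0, 0, 0], "grip": 0},
  ],
)

```text
time_s: 14.18
tcp_pos: [0.5704, 0.1044, 0.2833]
ee_rot: [0.634, 0.66, 0.279, 0.292]
contact_force: [0.7, -0.7, 0.1]
width: -0.006
grip_force: 0.0
```

```bash
python3 -c "
from h import *
to(-.018,.052,.050)
for n in('side','top'):
  s=capture(n);g,r,L,uv=angles(s,Q);print(r,np.degrees(np.angle(np.exp(5j*np.radians(g)).sum()))/5)
"
```

```text
loc [-0.074  0.055  0.103] zdir [ 0.739 -0.002 -0.674] F [ 0.671 -0.674  0.129] j [ 0.606 -0.176 -0.932  2.283  0.657  0.224 -0.926] 14.175
units [ 0.    -0.067  3.883]
[55.338] 20.152457911764394
[] 20.5569782688101
```

apply_moves(
  series=[
    {"delta_pos": [0, 0, 0.9], "rotation": [0, 0, 0], "grip": 0},
    {"delta_pos": [0, 0, 0.9], "rotation": [0, 0, 0], "grip": 0},
    {"delta_pos": [0, -0.03, 0.8], "rotation": [0, 0, 0], "grip": 0},
    {"delta_pos": [0, -0.03, 0.7], "rotation": [0, 0, 0], "grip": 0},
    {"delta_pos": [0, 0, 0.55], "rotation": [0, 0, 0], "grip": 0},
  ],
)

```text
time_s: 14.9
tcp_pos: [0.6253, 0.0999, 0.2291]
ee_rot: [0.636, 0.658, 0.277, 0.291]
contact_force: [-0.5, -0.2, 0.3]
width: -0.001
grip_force: 0.0
```

```bash
python3 -c "
from h import *
arc([(-.018,.075,t) for t in (36,24,12,0,-12,-18)],[2]*5+[1])
"
```

```text
loc [-0.02   0.048  0.049] zdir [ 0.736 -0.006 -0.677] F [-0.493 -0.17   0.263] j [ 0.872  0.251 -1.295  2.219  1.573  0.473 -1.637] 14.9
2 x [-0.1, 0.24, -0.16]
2 x [-0.35, 0.14, -0.12]
2 x [-0.38, 0.09, -0.07]
2 x [-0.39, 0.03, -0.01]
2 x [-0.39, -0.03, 0.04]
1 x [-0.38, -0.08, 0.08]
```

apply_moves(
  series=[
    {"delta_pos": [-0.1, 0.22, -0.15], "rotation": [0, 0, 0], "grip": 0},
    {"delta_pos": [-0.1, 0.18, -0.12], "rotation": [0, 0, 0], "grip": 0},
    {"delta_pos": [-0.12, 0.06, -0.05], "rotation": [0, 0, 0], "grip": 0},
    {"delta_pos": [-0.15, 0.06, -0.05], "rotation": [0, 0, 0], "grip": 0},
    {"delta_pos": [-0.18, 0.07, -0.06], "rotation": [0, 0, 0], "grip": 0},
  ],
)

```text
time_s: 15.52
tcp_pos: [0.6265, 0.091, 0.2464]
ee_rot: [0.634, 0.66, 0.278, 0.292]
contact_force: [-0.5, 2.0, -0.3]
width: 0.003
grip_force: 1.2
```

apply_moves(
  series=[
    {"delta_pos": [-0.2, 0.08, -0.06], "rotation": [0, 0, 0], "grip": 0},
    {"delta_pos": [-0.25, 0.08, -0.06], "rotation": [0, 0, 0], "grip": 0},
    {"delta_pos": [-0.28, 0.07, -0.05], "rotation": [0, 0, 0], "grip": 0},
    {"delta_pos": [-0.3, 0.07, -0.05], "rotation": [0, 0, 0], "grip": 0},
  ],
)

```text
time_s: 16.02
tcp_pos: [0.6279, 0.0694, 0.254]
ee_rot: [0.635, 0.659, 0.278, 0.292]
contact_force: [0.3, 2.1, -1.3]
width: -0.003
grip_force: 1.1
```

```bash
cat >> h.py <<'E'
def look():
  for n in('side','top'):
    s=capture(n);g,r,L,uv=angles(s,Q);print(n,r,np.degrees(np.angle(np.exp(5j*np.radians(g)).sum()))/5,len(g))
E
python3 -c "
from h import *
arc([(-.018,.077,t) for t in (12,0,-12,-18)],[2]*3+[1]);look()
"
```

```text
loc [-0.018  0.017  0.074] zdir [ 0.738 -0.004 -0.675] F [ 0.277  2.067 -1.332] j [ 1.044  0.149 -1.353  2.208  1.381  0.334 -1.43 ] 16.025
2 x [-0.03, 0.03, -0.01]
2 x [-0.4, 0.03, -0.01]
2 x [-0.4, -0.04, 0.04]
1 x [-0.39, -0.08, 0.08]
side [] 0.7736712518659047 381
top [] 0.11826438609313242 374
```

apply_moves(
  series=[
    {"delta_pos": [-0.3, 0.04, -0.02], "rotation": [0, 0, 0], "grip": 0},
    {"delta_pos": [-0.32, 0.02, -0.01], "rotation": [0, 0, 0], "grip": 0},
    {"delta_pos": [-0.32, 0.01, 0], "rotation": [0, 0, 0], "grip": 0},
    {"delta_pos": [-0.3, -0.01, 0.02], "rotation": [0, 0, 0], "grip": 0},
    {"delta_pos": [-0.25, -0.03, 0.03], "rotation": [0, 0, 0], "grip": 0},
  ],
)

```text
time_s: 16.75
tcp_pos: [0.6296, 0.0394, 0.2553]
ee_rot: [0.635, 0.659, 0.278, 0.292]
contact_force: [0.1, 3.1, -0.4]
width: -0.001
grip_force: 1.2
```

apply_moves(
  series=[
    {"delta_pos": [-0.2, -0.03, 0.03], "rotation": [0, 0, 0], "grip": 0},
    {"delta_pos": [-0.15, -0.03, 0.03], "rotation": [0, 0, 0], "grip": 0},
    {"delta_pos": [-0.1, -0.02, 0.02], "rotation": [0, 0, 0], "grip": 0},
  ],
)

```text
time_s: 17.12
tcp_pos: [0.6298, 0.0311, 0.2534]
ee_rot: [0.635, 0.659, 0.278, 0.292]
contact_force: [-0.3, 2.6, -0.8]
width: -0.003
grip_force: 1.3
```

```bash
python3 -c "
from h import *
arc([(-.018,.077,t) for t in (-18,-22)],[1,1]);look();st()
"
```

```text
loc [-0.018 -0.021  0.073] zdir [ 0.738 -0.004 -0.675] F [-0.285  2.619 -0.795] j [ 1.145  0.132 -1.35   2.216  1.336  0.247 -1.329] 17.125
1 x [-0.13, -0.0, 0.01]
1 x [-0.25, -0.07, 0.07]
side [] -27.219251033378743 493
top [] -26.689612816093266 460
loc [-0.018 -0.022  0.073] zdir [ 0.738 -0.005 -0.675] F [ 0.719  1.52  -0.299] j [ 1.145  0.132 -1.349  2.216  1.336  0.248 -1.329] 17.225
```

apply_moves(
  series=[
    {"delta_pos": [-0.12, -0.03, 0.03], "rotation": [0, 0, 0], "grip": 0},
    {"delta_pos": [-0.12, -0.03, 0.03], "rotation": [0, 0, 0], "grip": 0},
    {"delta_pos": [-0.1, -0.03, 0.03], "rotation": [0, 0, 0], "grip": 0},
    {"delta_pos": [-0.08, -0.02, 0.02], "rotation": [0, 0, 0], "grip": 0},
    {"delta_pos": [0, 0, 0], "rotation": [0, 0, 0], "grip": 0},
  ],
)

```text
time_s: 17.85
tcp_pos: [0.6301, 0.0219, 0.2503]
ee_rot: [0.635, 0.659, 0.278, 0.292]
contact_force: [-0.1, 1.5, -0.4]
width: 0.001
grip_force: 0.8
```

```bash
python3 -c "
from h import *
st();look()
"
```

```text
loc [-0.018 -0.03   0.07 ] zdir [ 0.738 -0.005 -0.675] F [-0.105  1.454 -0.406] j [ 1.15   0.138 -1.335  2.219  1.357  0.236 -1.335] 17.85
side [1.089] -33.88463504660605 538
top [] -33.89195918037673 495
```

apply_moves(
  series=[
    {"delta_pos": [-0.07, -0.02, 0.02], "rotation": [0, 0, 0], "grip": 0},
    {"delta_pos": [0, 0, 0], "rotation": [0, 0, 0], "grip": 0},
    {"delta_pos": [0.1, 0, 0], "rotation": [0, 0, 0], "grip": 0},
    {"delta_pos": [0.1, 0, -0.2], "rotation": [0, 0, 0], "grip": 0},
    {"delta_pos": [0, 0, -0.7], "rotation": [0, 0, 0], "grip": 0},
  ],
)

```text
time_s: 18.58
tcp_pos: [0.6183, 0.0241, 0.2576]
ee_rot: [0.636, 0.66, 0.275, 0.289]
contact_force: [-1.0, -0.7, -0.0]
width: 0.0
grip_force: 0.0
```

apply_moves(
  series=[
    {"delta_pos": [0, 0, -1], "rotation": [0, 0, 0], "grip": 0},
    {"delta_pos": [0, 0, -1], "rotation": [0, 0, 0], "grip": 0},
    {"delta_pos": [0, 0, -1], "rotation": [0, 0, 0], "grip": 0},
    {"delta_pos": [0, 0, -1], "rotation": [0, 0, 0], "grip": 0},
    {"delta_pos": [0, 0, -1], "rotation": [0, 0, 0], "grip": 0},
  ],
)

```text
time_s: 19.2
tcp_pos: [0.5607, 0.0222, 0.2952]
ee_rot: [0.64, 0.666, 0.259, 0.284]
contact_force: [-0.1, -0.2, 0.2]
width: -0.001
grip_force: 0.0
```

```bash
python3 -c "
from h import *
st();look()
s=capture('side');print(fitwheel([s]))
f=s['frame'][90:270,150:390,::-1]; cv2.imwrite('pics/c4.png',cv2.resize(f,None,fx=3.3,fy=3.3,interpolation=cv2.INTER_CUBIC))
g=angles(s,Q)[0]; d=(g+36)%72; k=((g+36)//72).astype(int)
print([ (i,np.median(d[k==i])-36,sum(k==i)) for i in range(6)])
"
```

```text
loc [-0.088 -0.027  0.115] zdir [ 0.709 -0.018 -0.705] F [-0.085 -0.232  0.198] j [ 0.557 -0.23  -0.669  2.294 -0.05   0.248 -0.075] 19.2
side [] -33.988266311192696 721
top [] -34.430824560893676 521
(array([0.646, 0.053, 0.033]), 1690, np.float64(0.0028818650843158303))
[(0, np.float64(32.12452998191495), np.int64(79)), (1, np.float64(32.771161485123), np.int64(186)), (2, np.float64(-34.618560251649825), np.int64(77)), (3, np.float64(-33.09783241181793), np.int64(87)), (4, np.float64(-25.50953932569371), np.int64(101)), (5, np.float64(-32.444035935675515), np.int64(203))]
```

View pics/c4.png

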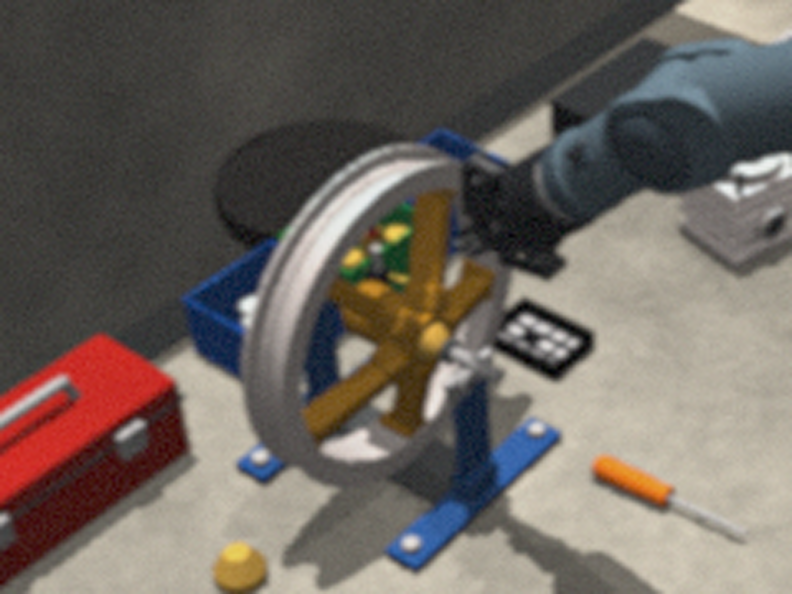

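The cap shows near the top, at crop (375,235). I'll withdraw the tool and check it with a clear view.

apply_moves(
  series=[
    {"delta_pos": [-1, 0, -1], "rotation": [0, 0, 0], "grip": 0},
    {"delta_pos": [-1, 0, -1], "rotation": [0, 0, 0], "grip": 0},
    {"delta_pos": [-1, 0, -1], "rotation": [0, 0, 0], "grip": 0},
    {"delta_pos": [-1, 0, -1], "rotation": [0, 0, 0], "grip": 0},
    {"delta_pos": [-1, 0, -1], "rotation": [0, 0, 0], "grip": 0},
  ],
)

```text
time_s: 19.98
tcp_pos: [0.5037, -0.0784, 0.3651]
ee_rot: [0.639, 0.668, 0.258, 0.281]
contact_force: [0.5, 0.0, -0.2]
width: -0.0
grip_force: 0.0
```

```bash
python3 -c "
from h import *
st();look()
s=capture('side');q=fitwheel([s]);print(q)
R_=s['frame'].astype(int); m=(R_[...,0]-np.maximum(R_[...,1],R_[...,2]));w=m[150:172,252:275]
v,u=np.nonzero(w>25);u+=252;v+=150;print(np.c_[u,v,w[w>25],s['depth'][v,u]*1000])
for th in(-6,-3,0,3,6):
  t=np.radians(th);print(th,[proj(s,tw(0,r*np.sin(t),r*np.cos(t)))[0] for r in(.105,.112)])
for t in('valve','spoke'): print(t,[(round(r['p'],2),r['centre']) for r in spot_point(s,t)])
for th in(-36,36): 
  t=np.radians(th);print(th,proj(s,tw(-.04,.085*np.sin(t),.085*np.cos(t))))
cv2.imwrite('pics/c5.png',cv2.resize(s['frame'][120:230,200:320,::-1],None,fx=5,fy=5,interpolation=cv2.INTER_CUBIC))
"
```

```text
loc [-0.149 -0.125  0.185] zdir [ 0.706 -0.014 -0.708] F [ 0.54   0.006 -0.216] j [ 0.369 -0.41  -0.189  2.292 -0.377  0.499  0.471] 19.975
side [] -34.10514462187102 733
top [] -34.37845242399924 521
(array([0.647, 0.05 , 0.043]), 1894, np.float64(0.002838707266019102))
[[ 263.     159.      38.    1541.978]
 [ 264.     159.      31.    1539.027]
 [ 268.     159.      34.    1946.029]
 [ 269.     159.      37.    1944.3  ]
 [ 270.     159.      35.    1939.748]
 [ 271.     159.      33.    1936.411]
 [ 261.     160.      33.    1498.933]
 [ 262.     160.      43.    1542.052]
 [ 263.     160.      48.    1548.57 ]
 [ 264.     160.      37.    1543.991]
 [ 267.     160.      30.    1938.515]
 [ 268.     160.      34.    1931.619]
 [ 269.     160.      29.    1938.37 ]
 [ 270.     160.      34.    1927.017]
 [ 261.     161.      30.    1906.741]
 [ 262.     161.      47.    1544.17 ]
 [ 263.     161.      46.    1541.478]
 [ 264.     161.      29.    1542.021]
 [ 267.     161.      35.    1945.561]
 [ 268.     161.      36.    1928.285]
 [ 269.     161.      29.    1929.481]
 [ 261.  
[... 365 characters left out ...]
1.    1885.735]
 [ 255.     168.      34.    1885.39 ]
 [ 256.     168.      34.    1879.256]
 [ 257.     168.      38.    1875.038]
 [ 258.     168.      35.    1878.525]
 [ 254.     169.      29.    1484.06 ]
 [ 255.     169.      37.    1883.94 ]
 [ 256.     169.      35.    1870.154]
 [ 257.     169.      33.    1878.75 ]]
-6 [array([264.951, 159.628]), array([264.915, 157.643])]
-3 [array([263.733, 160.407]), array([263.613, 158.47 ])]
0 [array([262.515, 161.268]), array([262.309, 159.387])]
3 [array([261.3 , 162.21]), array([261.008, 160.392])]
6 [array([260.092, 163.231]), array([259.715, 161.48 ])]
valve []
spoke [(0.89, [277.5, 160.1])]
-36 [[284.204 167.297]]
36 [[262.576 184.203]]
```

View pics/c5.png

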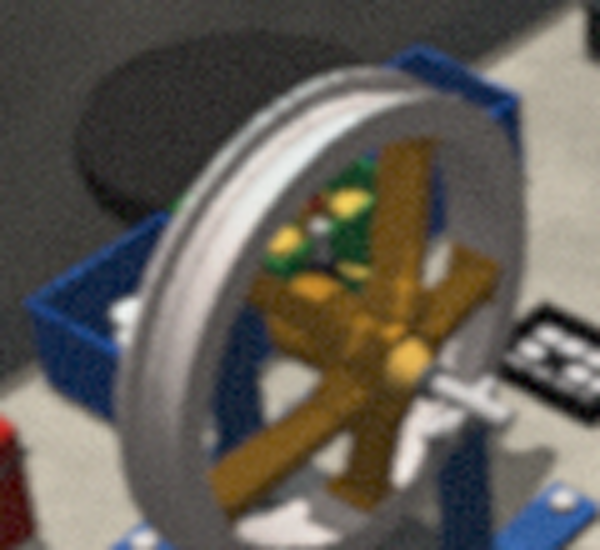

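The cap pixels are at about (263,160), where a valve at 0° would project, (262.4,160.3). The spoke phase gives about +1.7°. Both are within 5.7°, and the wheel is still, so I'm handing it in.

```bash
python3 -c "
from cell import *
print(finish_job())"
```

```text
the job is handed in; nothing more can be done
None
```

I turned the wheel with two gentle spoke pushes until the valve stem stood within about 2° of twelve o'clock by camera, then withdrew the arm and handed the job in; no verdict came back.

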